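# Clear the charging dock and plug in the lantern

## Robot

A 6-joint arm with a two-finger parallel gripper is mounted at the origin on the work surface. World frame = base frame: x ahead of the robot, y to its left, z up, the work surface at z = 0. Lengths are in m, angles in rad, forces in N, time in s.
With the tool pointing down it reaches from about 0.15 to 0.775 m from the base axis. Payload 6.1 kg.
Tool frame: the origin (TCP) lies midway between the tips of the shut fingers; the grasp point (between the pads) lies 19 mm behind it (ctrl.tcp_to_grasp is the distance from the TCP to the grasp point, in m); z points along the fingers, y is the line along which they close (so a half turn about z gives the same grasp; the last joint's range is limited). The gripper opens to 85 mm and grips with 20 to 120 N. Pads are 22 mm wide; open, the fingers measure 114 mm over their backs; the gripper's body (76 mm by 85 mm) begins 54 mm behind the grasp point. The pads swing forward as they close: fully open they stand 13 mm farther back than shut.
Start: joints at [1.234, 0.126, -0.04, 1.405, 0, 1.571], TCP at [0.173, 0.495, 0.231] pointing down, gripper open.
Joint ranges: [-2.72, 2.72], [-0.95, 1.95], [-1.27, 1.35], [-1.78, 2.02], [-1.46, 1.47], [-3.14, 3.14]. Speed limits (rad/s): [2.39, 2.39, 3.01, 3.14, 3.14, 3.14].

## Interface

Orientations are given as a unit quaternion [x, y, z, w].
In Python, from cell import ctrl, viewer gives the robot as it stands.
- The arm moves only by the shell command python3 -m creep 'ROWS' [FORCE]. ROWS is JSON, a list of rows, each a list of 3 entries, a list of its own where there are three numbers: the turn, a rotation vector about the world's x, y, z in rad, then the shift along the world's x, y, z in m, then the closure, from -1 (fully open) to 1 (shut). In form: [[[rx, ry, rz], [tx, ty, tz], fingers], ...]. A call has 1 to 20 rows; each row shifts and turns the commanded pose from where the row before left it; what a row does not reach is not made up. A row lasts 1/12 s, in which the tool goes at most 41.7 mm and 7.16 degrees, less where a joint would pass 70% of its speed; a pose out of reach is approached as far as the arm can. A call is refused whole if a number of a shift passes 0.0417 or a number of a turn 0.125, either way. A call with a gripper value outside its range is refused whole. The fingers move at their own pace and stop on an object; FORCE is the grip in N (left out, the last holds). Time passes only in rows, so rows that do not move let the fingers close. It gives the time, the measured TCP pose, the force, the opening and the grip force at its end, in the units of the state.
- ctrl.sense(): the state, without advancing time (a new reading comes with each control period).
- viewer.get_image(name): name is "scene" or "top" or "wrist"; returns a dict with "img" (420x560x3 uint8, red, green, blue), "mtx" (3x3 intrinsics, pixels), "k1" (the pictures are not rectified: a ray, as slopes to the right and down, at radius r is drawn at 1 + k1 r^2 times it, then the intrinsics apply), "origin" and "rotation" of the camera in the world. Camera axes: x right, y up, looking along -z (the intrinsics and any distortion apply to the point x, -y, -z); pixel columns grow to the right and rows downward; lengths in m; the calibration is good to about 2 mm. A picture is of the moment at which its call begins. There is no depth.
- ctrl.close_job(): hands the job in; it is judged then, once.
Trained networks look in a picture, given as the dict that the camera call returned (one of the last four; its "shot" number tells which), for a name from the list of things; names that differ only in an ending like _2 or _b are one class to them, and where a whole thing is asked for, a point or a joint stands for the part that bears it (a point fixed in the world has none). Each returns a list of dicts, best first, with "p" (0 to 1); they miss things now and then, are a little off and sometimes report something else, mostly with a low value. They report only what shows in the picture. A call takes as long as a camera call. They do not tell look-alikes from the thing itself.
- viewer.spot_in(picture, target): "location" ([x, y, z] in m, in world coordinates, good to about 4 mm: the middle of the surface that is visible of it).
The state is a dict: "time_s": time; "joint_positions": joint angles; "qd": joint speeds; "effort": joint torques, N m; "eef_pos": TCP position; "tcp_rot": TCP orientation; "ft_force": force on the tool from outside, world axes, zero at the start; "torque": the same for the moment, N m; "opening": finger opening in m; "gripper_force": force on a finger pad.
Only numpy, scipy, OpenCV 4.12 (cv2) and the standard library are available. Lean on these libraries where they do the work, as an engineer would, in place of code of your own. Each camera call takes 0.05 s, during which the arm holds its last target. There are 200 camera calls.

## Task

The small date bowl has been left on the lantern's charging dock, covering its socket. First set the small bowl gently inside the large date bowl, upright, centred on its floor and let go; then take the lantern out of its clip stand and plug it gently into the dock until it is fully home, and let go. Leave the coaster, tealight and glass jar where they are, and keep the large bowl standing on the sideboard.

Things in the scene. Friction and masses are not known exactly. Their poses are not given: they have to be found in the camera images.
- small_bowl: pale wooden round bowl, loose, about 0.12 kg, 50 mm high, steep sides: outer radius 36 mm at the foot, 45 mm at 12 mm height, 47 mm at the rim; wall and floor 8 mm thick, so the rim can be pinched from above with one finger inside. Starts upright on top of the dock. Origin: centre of its underside, z up.
- large_bowl: darker wooden round bowl of the same shape, loose, about 0.35 kg, 45 mm high, outer radius 64 mm at the foot, 84 mm at 12 mm height, 88 mm at the rim; wall and floor 8 mm thick (inner radius 80 mm at the rim, flat inner floor 8 mm above its underside). Stands on the sideboard. Origin: centre of its underside, z up.
- lantern: plastic lantern, loose, about 0.16 kg: brass square plug 24 x 24 mm, 22 mm long, at the bottom; above it a white 42 x 42 mm square body (22 to 96 mm height), a 46 mm square blue roof to 103 mm, a cap to 109 mm. Grip the white body's flat sides. All sides parallel to x and y; any quarter turn fits. Starts upright in the clip stand. Origin: centre of the plug's lower end, z up.
- shoulder (a point): the centre of the lantern's shoulder, 22 mm above its origin, where plug meets body; it lies on the dock's top when the plug is fully home. Axes as the lantern.
- dock: black charging dock, fixed, 110 x 110 x 45 mm, one square socket hole in the middle of its top, outlined in white. Origin: centre of its underside; sides of the dock and of the hole are parallel to x and y, z up.
- socket (a point): centre of the socket's mouth, at the dock's top 45 mm above its origin; the hole is square, 26 x 26 mm, 26 mm deep, straight down, with a 2 mm chamfer. Axes as the dock.
- clip_stand: dark steel stand with orange clip arms, fixed: base plate 6 mm thick, 80 mm wide, on which the plug's end rests; arms at the lantern's +y and -y sides at 36 to 48 mm height and a back wall at +x up to 48 mm, each 2 to 3 mm clear of it, so it lifts straight up and out. Origin: under the lantern's axis, on the sideboard; lantern and stand axes agree at the start; z up.
- coaster: blue ceramic coaster, 90 mm across, 8 mm high, lying on the sideboard; leave alone. Origin: centre of its underside.
- tealight: amber glass tealight holder, 68 mm across, 46 mm high; leave alone. Origin: centre of its underside.
- jar: tall glass apothecary jar with steel lid, 132 mm across, 275 mm high; leave alone. Origin: centre of its underside.
Mind the look-alikes: they are no part of the job. There is more than one size of the lantern; the job needs the middle-sized.

How it is judged:
On the way, in this order (a step that is already met when the one before it is completed fails the run):
1. the small bowl is nested in the large bowl, upright, centred and released (horizontal distance between small_bowl and large_bowl below 0.012 m and z of small_bowl in the frame of large_bowl below 0.012 m and angle between small_bowl's own z axis and vertical below 0.08 rad and contact force between the fingers and small_bowl below 0.1 N), for 0.2 s.
2. the lantern's plug is fully home in the dock's socket and released (horizontal distance between shoulder and socket below 0.004 m and z of shoulder in the frame of socket below 0.004 m and angle between lantern's own z axis and vertical below 0.06 rad and contact force between the fingers and lantern below 0.1 N), for 0.2 s.
At the end, for the whole second after the job is handed in: The small bowl stands upright (within 0.08 rad) on the large bowl's inner floor, axes within 12 mm, the large bowl upright on the sideboard; the lantern's plug is in the socket, shoulder within 4 mm of the dock's top and of the socket's centre, upright within 0.06 rad; all at rest and released (horizontal distance between small_bowl and large_bowl below 0.012 m and z of small_bowl in the frame of large_bowl below 0.012 m and angle between each of small_bowl, large_bowl's own z axis and vertical below 0.08 rad and height (world z) of large_bowl below 0.005 m and horizontal distance between shoulder and socket below 0.004 m and z of shoulder in the frame of socket below 0.004 m and angle between lantern's own z axis and vertical below 0.06 rad and linear speed of each of small_bowl, lantern below 0.02 m/s); the robot touches nothing.
It fails at once if a bystander (coaster, tealight, jar) is moved more than 20 mm (distance of any of coaster, tealight, jar from where it was at the start of the episode above 0.02 m).
It fails at once if the bowls are knocked together or the small bowl dropped (over 40 N) (contact force between small_bowl and large_bowl above 40 N).
It fails at once if the lantern is rammed into or dropped on the dock (over 40 N) (contact force between lantern and dock above 40 N).
It also fails if it takes over 64 s, if anything falls off the work surface, if the arm or the gripper's body presses on something with over 40 N, if the wrist force passes 120 N, or if a joint passes its speed limit or range.

## Working session

There is one attempt and no reset: what is moved stays moved. The work goes in short steps, Python scripts to look and compute and a shell command to move; the robot and the scene stay as the last step left them, time stands still between calls to the robot, and variables do not carry over. Pictures are saved under pics/ and viewed, at most 10 in all, crops included, and the job is handed in when it is done.

```bash
ls; mkdir -p pics; cat > h.py <<'E'
import numpy as np, cv2
from cell import ctrl, viewer
def save(p,n,crop=None,s=1):
    im=p["img"][...,::-1]
    if crop: a,b,c,d=crop; im=im[b:d,a:c]
    cv2.imwrite("pics/"+n,cv2.resize(np.ascontiguousarray(im),None,fx=s,fy=s,interpolation=cv2.INTER_CUBIC))
def proj(p,X):
    c=np.asarray(p["rotation"]).T@(np.asarray(X,float)-p["origin"]); s=np.array([c[0],-c[1]])/-c[2]
    s=s*(1+p["k1"]*(s@s)); return (np.asarray(p["mtx"])@[s[0],s[1],1])[:2]
def ray(p,uv,z):
    d=(np.linalg.inv(p["mtx"])@[uv[0],uv[1],1])[:2]; s=d.copy()
    for _ in range(20): s=d/(1+p["k1"]*(s@s))
    w=np.asarray(p["rotation"])@[s[0],-s[1],-1]; o=np.asarray(p["origin"])
    return o+w*(z-o[2])/w[2]
E
python3 - <<'E'
from h import *
np.set_printoptions(precision=4,suppress=True)
for n in ["scene","top"]:
    p=viewer.get_image(n); save(p,n+"0.png"); print(n,p["origin"],p["k1"])
    for t in ["small_bowl","large_bowl","lantern","dock","clip_stand","coaster","tealight","jar"]:
        print(t,[(round(d["p"],2),np.round(d["location"],3).tolist(),proj(p,d["location"]).round().tolist()) for d in viewer.spot_in(p,t)])
print(ctrl.sense())
E
```

```text
pics
scene [ 1.2851 -0.0886  1.1319] -0.1430833535547486Traceback (most recent call last):
  File "<stdin>", line 6, in <module>
  File "h.py", line 8, in proj
    c=np.asarray(p["rotation"]).T@(np.asarray(X,float)-p["origin"]); s=np.array([c[0],-c[1]])/-c[2]
      ~~~~~~~~~~~~~~~~~~~~~~~~~~~^^~~~~~~~~~~~~~~~~~~~~~~~~~~~~~~~~
ValueError: matmul: Input operand 1 has a mismatch in its core dimension 0, with gufunc signature (n?,k),(k,m?)->(n?,m?) (size 3 is different from 4)
```

Rotation is a quaternion.

```bash
sed -i 's/np.asarray(p\["rotation"\])/R(p)/; 2a from scipy.spatial.transform import Rotation\ndef R(p): return Rotation.from_quat(p["rotation"]).as_matrix()' h.py
python3 - <<'E'
from h import *
np.set_printoptions(precision=4,suppress=True)
for n in ["scene","top"]:
    p=viewer.get_image(n); save(p,n+"0.png"); print(n,p["origin"],p["k1"])
    for t in ["small_bowl","large_bowl","lantern","dock","clip_stand","coaster","tealight","jar"]:
        print(t,[(round(d["p"],2),np.round(d["location"],3).tolist(),proj(p,d["location"]).round().tolist()) for d in viewer.spot_in(p,t)])
print(ctrl.sense())
E
```

```text
scene [ 1.2851 -0.0886  1.1319] -0.1430833535547486
small_bowl [(0.93, [0.54, 0.269, 0.079], [323.0, 182.0])]
large_bowl [(0.74, [0.564, -0.031, 0.013], [220.0, 227.0])]
lantern [(0.79, [0.474, -0.232, 0.1], [137.0, 199.0]), (0.72, [0.376, -0.322, 0.05], [106.0, 190.0]), (0.69, [0.362, -0.19, 0.112], [146.0, 162.0])]
dock [(0.57, [0.588, 0.228, 0.045], [313.0, 206.0])]
clip_stand [(0.91, [0.487, -0.233, 0.004], [145.0, 223.0])]
coaster [(0.96, [0.361, 0.048, 0.005], [232.0, 168.0])]
tealight [(0.9, [0.786, 0.063, 0.046], [276.0, 284.0]), (0.41, [0.54, 0.27, 0.079], [323.0, 182.0])]
jar [(0.71, [0.48, 0.508, 0.179], [399.0, 125.0])]
top [0.4192 0.1336 1.5731] 0.056603052362470783
small_bowl [(0.6, [0.552, 0.27, 0.058], [223.0, 206.0])]
large_bowl [(0.76, [0.578, -0.03, 0.01], [324.0, 196.0])]
lantern [(0.81, [0.46, -0.223, 0.114], [398.0, 232.0]), (0.74, [0.34, -0.182, 0.134], [387.0, 277.0]), (0.7, [0.362, -0.319, 0.074], [430.0, 267.0])]
dock [(0.57, [0.514, 0.234, 0.049], [236.0, 219.0])]
clip_stand [(0.56, [0.487, -0.216, 0.007], [387.0, 225.0])]
coaster [(0.68, [0.359, 0.05, 0.012], [299.0, 270.0]), (0.52, [0.485, -0.215, 0.007], [387.0, 225.0])]
tealight [(0.57, [0.771, 0.071, 0.043], [289.0, 131.0])]
jar [(0.71, [0.444, 0.506, 0.239], [124.0, 245.0]), (0.55, [0.579, -0.031, 0.006], [324.0, 196.0])]
{'time_s': 1.0, 'joint_positions': array([ 1.234 ,  0.1258, -0.0396,  1.4054, -0.    ,  1.5708]), 'qd': array([ 0.0019,  0.001 ,  0.0005, -0.0006, -0.0002, -0.0007]), 'effort': array([  0.0006, -43.572 ,  35.3091,   0.0013,   0.0001,  -0.    ]), 'eef_pos': array([0.1735, 0.4955, 0.2313]), 'tcp_rot': array([0.1676, 0.9859, 0.    , 0.    ]), 'ft_force': array([-0.6954, -0.5596,  0.125 ]), 'torque': array([-0.0422, -0.0061, -0.0103]), 'gripper_force': 0.0, 'opening': 0.08539332161002736}
```

View pics/scene0.png

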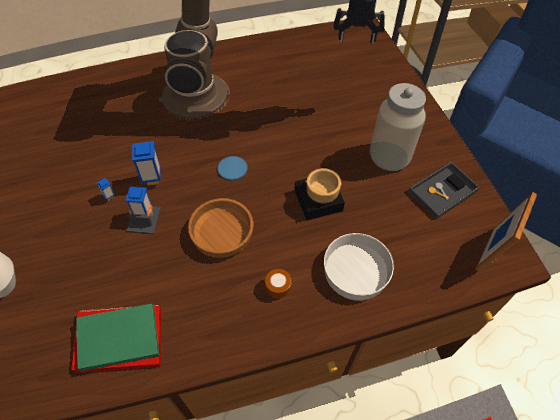

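View pics/top0.png

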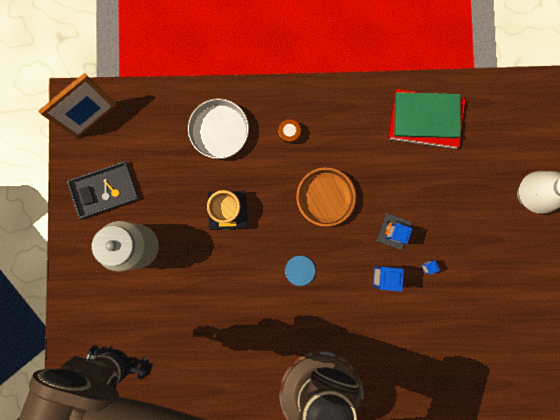

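```bash
python3 - <<'E'
from h import *
p=viewer.get_image("top"); s=viewer.get_image("scene")
f=lambda p,a,b,w,h: cv2.resize(np.ascontiguousarray(p["img"][b:b+h,a:a+w,::-1]),(400,300),interpolation=cv2.INTER_CUBIC)
im=np.vstack([np.hstack([f(p,190,178,72,54),f(p,360,205,96,72)]),np.hstack([f(s,280,155,80,60),f(s,85,135,100,75)])])
cv2.imwrite("pics/c1.png",im)
E
```

```text
(no output)
```

View pics/c1.png

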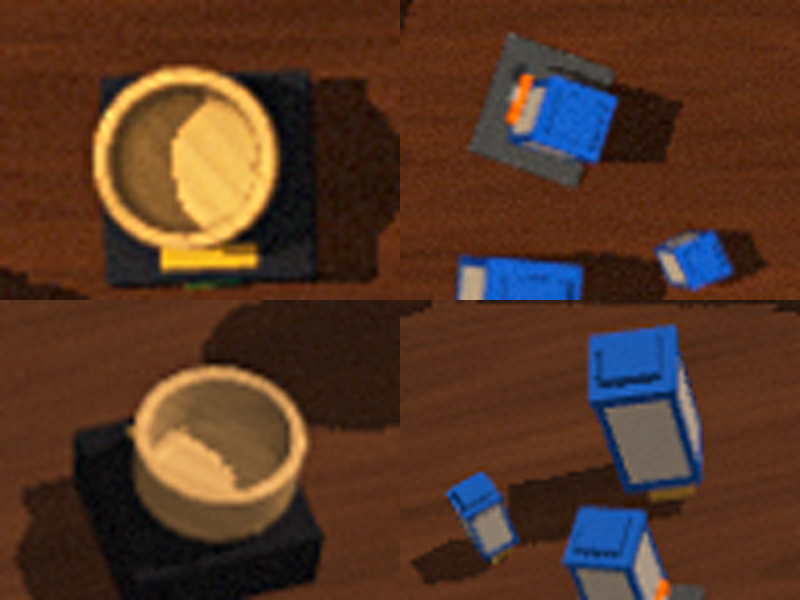

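```bash
python3 - <<'E'
from h import *
np.set_printoptions(precision=4,suppress=True)
p=viewer.get_image("top")
def q(n,pts,off,sc,z):
    P=np.array([ray(p,np.array([a,b])/sc+off-0.4,z)[:2] for a,b in pts])
    a=[np.degrees(np.arctan2(*(P[(i+1)%4]-P[i])[::-1]))%90 for i in range(4)]
    print(n,P.mean(0),np.linalg.norm(np.roll(P,-1,0)-P,axis=1),a)
q("dock",[(103,76),(313,70),(316,276),(105,285)],np.array([190,178]),400/72,.045)
q("stand",[(110,33),(213,72),(180,185),(70,150)],np.array([360,205]),400/96,.006)
q("lant",[(145,75),(217,90),(200,163),(125,148)],np.array([360,205]),400/96,.109)
print("sb",ray(p,(223.1,206),.095)," edge",ray(p,np.array([94,157])/5.556+[190,178],.095),ray(p,np.array([278,157])/5.556+[190,178],.095))
# large bowl: colour segmentation
h=cv2.cvtColor(p["img"],cv2.COLOR_RGB2HSV); m=cv2.inRange(p["img"],(110,45,0),(255,170,90)); m[:160]=0;m[235:]=0;m[:,:285]=0;m[:,368:]=0
c=max(cv2.findContours(m,cv2.RETR_EXTERNAL,cv2.CHAIN_APPROX_NONE)[0],key=cv2.contourArea); e=cv2.fitEllipse(cv2.convexHull(c)); print(e, ray(p,e[0],.045))
E
```

```text
dock [0.5427 0.2582] [0.1111 0.1092 0.111  0.1106] [np.float64(0.16786410219943093), np.float64(89.5774136131036), np.float64(0.8917573480369185), np.float64(89.67807869827656)]
stand [ 0.4678 -0.2369] [0.0785 0.085  0.0819 0.0896] [np.float64(67.49991091755648), np.float64(70.93238877152328), np.float64(70.80036057977406), np.float64(68.63727901287207)]
lant [ 0.4581 -0.2313] [0.049  0.0505 0.0508 0.0511] [np.float64(76.65642601598209), np.float64(74.02807581292251), np.float64(77.19830677379417), np.float64(72.02167767425851)]
sb [0.5486 0.2658 0.095 ]  edge [0.549  0.3116 0.095 ] [0.5466 0.2178 0.095 ]
((325.39691162109375, 196.4507293701172), (59.401920318603516, 59.9133415222168), 112.62637329101562) [ 0.5732 -0.0312  0.045 ]
```

The job's lantern candidates are at scene (137,199), (146,162) and (106,190). The one at (137,199) is the middle size and stands in the orange-armed clip stand, which the crop confirms. The white bowl at (358,265) is a look-alike. I'll move above the small bowl, with the pinch on its +y rim.

```bash
python3 -m creep '[[[0,0,0.021],[0.015,-0.0275,0],-1],[[0,0,0.021],[0.015,-0.0275,0],-1],[[0,0,0.021],[0.015,-0.0275,0],-1],[[0,0,0.021],[0.015,-0.0275,0],-1],[[0,0,0.021],[0.015,-0.0275,0],-1],[[0,0,0.021],[0.015,-0.0275,0],-1],[[0,0,0.021],[0.015,-0.0275,0],-1],[[0,0,0.021],[0.015,-0.0275,0],-1],[[0,0,0.021],[0.032,0.004,-0.004],-1],[[0,0,0.021],[0.032,0.004,-0.004],-1],[[0,0,0.021],[0.032,0.004,-0.004],-1],[[0,0,0.021],[0.032,0.004,-0.004],-1],[[0,0,0.021],[0.032,0.004,-0.004],-1],[[0,0,0.021],[0.032,0.004,-0.004],-1],[[0,0,0.021],[0.032,0.004,-0.004],-1],[[0,0,0.021],[0.032,0.004,-0.004],-1],[[0,0,0],[0,0,0],-1],[[0,0,0],[0,0,0],-1],[[0,0,0],[0,0,0],-1]]' 40
python3 - <<'E'
from h import *
p=viewer.get_image("wrist"); save(p,"w1.png"); print(p["origin"])
for t in ["small_bowl","dock"]: print(t,[(round(d["p"],2),np.round(d["location"],3).tolist()) for d in viewer.spot_in(p,t)])
E
```

```text
time_s: 2.73
eef_pos: [0.549, 0.3073, 0.199]
tcp_rot: [0.001, 1.0, -0.0, -0.001]
ft_force: [-0.2, -0.8, 0.7]
opening: 0.0853
gripper_force: 0.0
[0.48010132 0.30781891 0.34178043]
small_bowl [(0.97, [0.548, 0.263, 0.07])]
dock [(0.67, [0.503, 0.268, 0.043])]
```

View pics/w1.png

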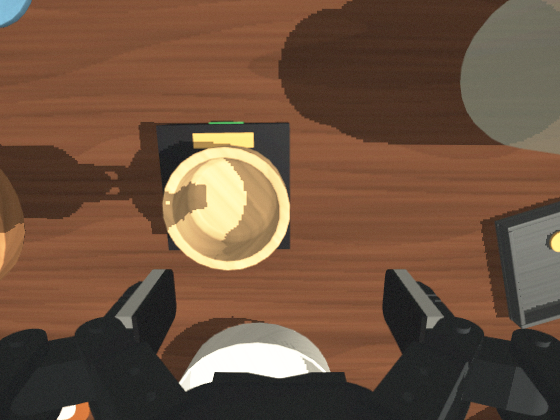

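```bash
python3 - <<'E'
from h import *
np.set_printoptions(precision=4,suppress=True)
p=viewer.get_image("wrist")
print("bowl",ray(p,(227,208),.095),ray(p,(163,208),.095),ray(p,(291,208),.095))
for c in [(158,124),(291,123),(290,249)]: print("dock",ray(p,c,.045))
E
```

```text
bowl [0.5461 0.2702 0.095 ] [0.5461 0.2232 0.095 ] [0.5461 0.3169 0.095 ]
dock [0.4878 0.2083 0.045 ]
dock [0.4873 0.318  0.045 ]
dock [0.5981 0.3181 0.045 ]
```

```bash
python3 -m creep '[[[0,0,0],[-0.003,0.005,-0.02],-1],[[0,0,0],[0,0,-0.02],-1],[[0,0,0],[0,0,-0.02],-1],[[0,0,0],[0,0,-0.02],-1],[[0,0,0],[0,0,-0.02],-1],[[0,0,0],[0,0,-0.015],-1],[[0,0,0],[0,0,-0.012],-1],[[0,0,0],[0,0,0],-1],[[0,0,0],[0,0,0],1],[[0,0,0],[0,0,0],1],[[0,0,0],[0,0,0],1],[[0,0,0],[0,0,0],1],[[0,0,0],[0,0,0],1],[[0,0,0],[0,0,0],1],[[0,0,0],[0,0,0],1],[[0,0,0],[0,0,0],1],[[0,0,0],[0,0,0],1],[[0,0,0],[0,0,0],1],[[0,0,0],[0,0,0],1]]' 40
python3 - <<'E'
from h import *
p=viewer.get_image("wrist"); save(p,"w2.png")
E
```

```text
time_s: 4.52
eef_pos: [0.5472, 0.3122, 0.0731]
tcp_rot: [0.001, 1.0, -0.0, 0.001]
ft_force: [1.2, -3.3, 5.9]
opening: 0.0092
gripper_force: 37.7
```

View pics/w2.png

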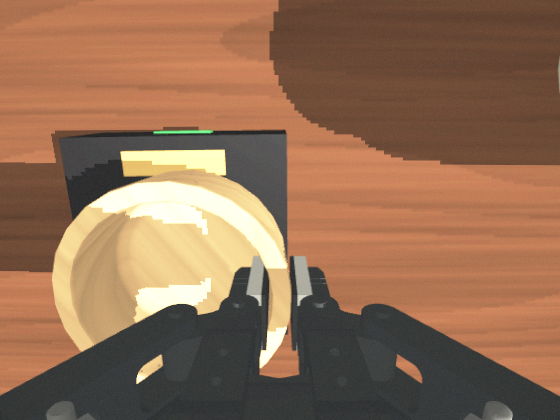

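```bash
python3 -m creep '[[[0,0,0],[0,0,0.008],1],[[0,0,0],[0,0,0.02],1],[[0,0,0],[0,0,0.025],1],[[0,0,0],[0,0,0.025],1],[[0,0,0],[0,0,0.025],1],[[0,0,0],[0.002,-0.025,0.025],1],[[0,0,0],[0.002,-0.025,0],1],[[0,0,0],[0.002,-0.025,0],1],[[0,0,0],[0.002,-0.025,0],1],[[0,0,0],[0.002,-0.025,0],1],[[0,0,0],[0.002,-0.025,0],1],[[0,0,0],[0.002,-0.025,0],1],[[0,0,0],[0.002,-0.025,0],1],[[0,0,0],[0.002,-0.025,0],1],[[0,0,0],[0.002,-0.025,0],1],[[0,0,0],[0.003,-0.025,0],1],[[0,0,0],[0.003,-0.025,0],1],[[0,0,0],[0,0,0],1],[[0,0,0],[0,0,0],1]]' 
python3 - <<'E'
from h import *
p=viewer.get_image("wrist"); save(p,"w3.png"); print(p["origin"])
print(ray(p,(0,0),.045),[ (d["p"],d["location"]) for t in ["large_bowl","small_bowl"] for d in viewer.spot_in(p,t)])
E
```

```text
time_s: 6.15
eef_pos: [0.5723, 0.0118, 0.2]
tcp_rot: [0.002, 1.0, 0.001, -0.0]
ft_force: [1.0, 0.5, -1.7]
opening: 0.0086
gripper_force: 38.1
[0.50337029 0.01220378 0.34282132]
[ 0.41566548 -0.20271809  0.045     ] [(0.82, [0.5391, -0.0128, 0.0088]), (0.92, [0.5602, -0.0433, 0.2049])]
```

View pics/w3.png

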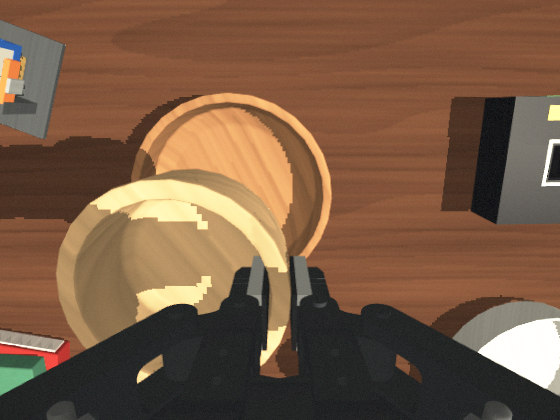

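```bash
python3 - <<'E'
from h import *
np.set_printoptions(precision=4,suppress=True)
p=viewer.get_image("wrist"); z=.045
c=np.array([ray(p,u,z)[:2] for u in [(232,93),(331,190),(323,225),(283,107),(133,175),(311,130)]])
A=np.c_[2*c,np.ones(len(c))]; s=np.linalg.lstsq(A,(c**2).sum(1),rcond=None)[0]; print("large",s[:2],np.sqrt(s[2]+s[:2]@s[:2]))
c=np.array([ray(p,u,.222)[:2] for u in [(57,275),(170,180),(291,285),(90,210),(245,207)]])
A=np.c_[2*c,np.ones(len(c))]; s=np.linalg.lstsq(A,(c**2).sum(1),rcond=None)[0]; print("small",s[:2],np.sqrt(s[2]+s[:2]@s[:2]))
for u in [(546,139),(544,184)]: print("socket outline",ray(p,u,.045))
E
```

```text
large [ 0.5714 -0.027 ] 0.08558480396362918
small [ 0.5709 -0.0263] 0.04506141658785436
socket outline [0.5226 0.2403 0.045 ]
socket outline [0.5613 0.2463 0.045 ]
```

```bash
python3 -m creep '[[[0,0,0],[0,0.002,-0.02],1],[[0,0,0],[0,0,-0.025],1],[[0,0,0],[0,0,-0.025],1],[[0,0,0],[0,0,-0.025],1],[[0,0,0],[0,0,-0.025],1],[[0,0,0],[0,0,-0.02],1],[[0,0,0],[0,0,-0.01],1],[[0,0,0],[0,0,-0.004],1],[[0,0,0],[0,0,-0.002],1],[[0,0,0],[0,0,-0.001],1],[[0,0,0],[0,0,-0.001],1],[[0,0,0],[0,0,0],1],[[0,0,0],[0,0,0],1]]'
```

```text
time_s: 7.43
eef_pos: [0.5731, 0.0145, 0.0432]
tcp_rot: [0.0, 1.0, 0.0, 0.001]
ft_force: [0.1, -0.0, -1.4]
opening: 0.0083
gripper_force: 38.1
```

```bash
python3 -m creep '[[[0,0,0],[0,0,-0.001],1],[[0,0,0],[0,0,-0.001],1],[[0,0,0],[0,0,-0.001],1],[[0,0,0],[0,0,0],1]]'
```

```text
time_s: 7.77
eef_pos: [0.5723, 0.0145, 0.0391]
tcp_rot: [0.0, 1.0, -0.0, -0.0]
ft_force: [0.5, 0.2, -2.7]
opening: 0.0087
gripper_force: 38.1
```

```bash
python3 -m creep '[[[0,0,0],[0,0,-0.001],1],[[0,0,0],[0,0,-0.001],1],[[0,0,0],[0,0,0],1]]'; python3 -m creep '[[[0,0,0],[0,0,-0.001],1],[[0,0,0],[0,0,0],1]]'
```

```text
time_s: 8.02
eef_pos: [0.5728, 0.0148, 0.0376]
tcp_rot: [0.0, 1.0, 0.0, 0.0]
ft_force: [-0.9, 1.8, 2.6]
opening: 0.0085
gripper_force: 39.7
time_s: 8.18
eef_pos: [0.573, 0.015, 0.0369]
tcp_rot: [0.0, 1.0, 0.0, 0.001]
ft_force: [-0.3, 3.7, 4.7]
opening: 0.0089
gripper_force: 41.5
```

```bash
python3 -m creep '[[[0,0,0],[0,0,0],0.7],[[0,0,0],[0,0,0],0.5],[[0,0,0],[0,0,0],0.4],[[0,0,0],[0,0,0],0.4],[[0,0,0],[0,0,0],0.4],[[0,0,0],[0,0,0.01],0.4],[[0,0,0],[0,0,0.02],0.4],[[0,0,0],[0,0,0.025],0.4],[[0,0,0],[0,0,0.03],-1],[[0,0,0],[0,0,0.035],-1],[[0,0,0],[0,0,0.035],-1],[[0,0,0],[0,0,0.035],-1],[[0,0,0],[0,0,0],-1]]'
python3 - <<'E'
from h import *
p=viewer.get_image("wrist"); save(p,"w4.png"); print(p["origin"])
print([ (d["p"],d["location"]) for t in ["large_bowl","small_bowl"] for d in viewer.spot_in(p,t)])
E
```

```text
time_s: 9.27
eef_pos: [0.5748, 0.0145, 0.2348]
tcp_rot: [0.0, 1.0, 0.0, 0.006]
ft_force: [0.1, -0.3, 1.0]
opening: 0.0836
gripper_force: 0.0
[0.50416077 0.0148808  0.37670961]
[(0.96, [0.5645, -0.0376, 0.0142]), (0.73, [0.5705, -0.0319, 0.0254])]
```

View pics/w4.png

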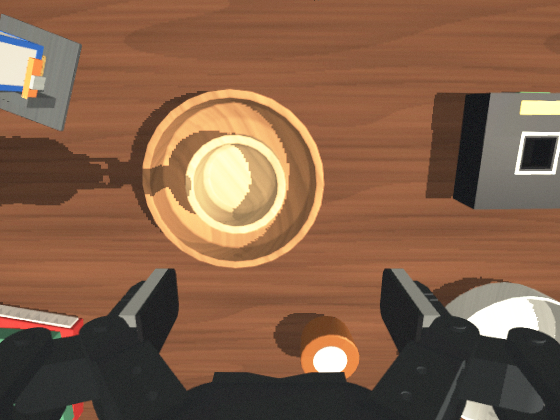

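```bash
python3 - <<'E'
from h import *
np.set_printoptions(precision=4,suppress=True)
p=viewer.get_image("wrist")
print(ray(p,(233.5,179),.045),ray(p,(237.5,184.5),.058)); print(ray(p,(143,179),.045)-ray(p,(324,179),.045),ray(p,(186,184),.058)-ray(p,(289,184),.058))
for u in [(521,133),(556,131),(516,173),(556,175)]: print("s",ray(p,u,.045))
E
```

```text
[ 0.5628 -0.0275  0.045 ] [ 0.5655 -0.0224  0.058 ]
[-0.0003 -0.1695  0.    ] [-0.0001 -0.0928  0.    ]
s [0.5199 0.2365 0.045 ]
s [0.5178 0.2694 0.045 ]
s [0.5569 0.2383 0.045 ]
s [0.5586 0.278  0.045 ]
```

```bash
python3 -m creep '[[[0,0,-0.025],[-0.0095,-0.02,0],-1],[[0,0,-0.025],[-0.0095,-0.02,0],-1],[[0,0,-0.025],[-0.0095,-0.02,0],-1],[[0,0,-0.025],[-0.0095,-0.02,0],-1],[[0,0,-0.025],[-0.0095,-0.02,0],-1],[[0,0,-0.025],[-0.0095,-0.02,0],-1],[[0,0,-0.025],[-0.0095,-0.02,0],-1],[[0,0,-0.025],[-0.0095,-0.02,0],-1],[[0,0,-0.025],[-0.0095,-0.02,0],-1],[[0,0,-0.025],[-0.0095,-0.02,0],-1],[[0,0,-0.025],[-0.0095,-0.02,0],-1],[[0,0,-0.025],[-0.0095,-0.02,0],-1],[[0,0,0],[0,0,0],-1],[[0,0,0],[0,0,0],-1],[[0,0,0],[0,0,0],-1]]'
python3 - <<'E'
from h import *
p=viewer.get_image("wrist"); save(p,"w5.png"); print(p["origin"])
print([ (d["p"],d["location"]) for t in ["lantern","clip_stand"] for d in viewer.spot_in(p,t)])
E
```

```text
time_s: 10.72
eef_pos: [0.4581, -0.225, 0.2252]
tcp_rot: [0.15, 0.989, 0.0, -0.001]
ft_force: [-0.1, -0.6, -0.1]
opening: 0.0855
gripper_force: 0.0
[ 0.39242822 -0.2042911   0.36809116]
[(0.7, [0.3579, -0.3149, 0.0723]), (0.6, [0.3519, -0.1961, 0.1343]), (0.56, [0.45, -0.2322, 0.1109]), (0.66, [0.4425, -0.2259, 0.0049])]
```

View pics/w5.png

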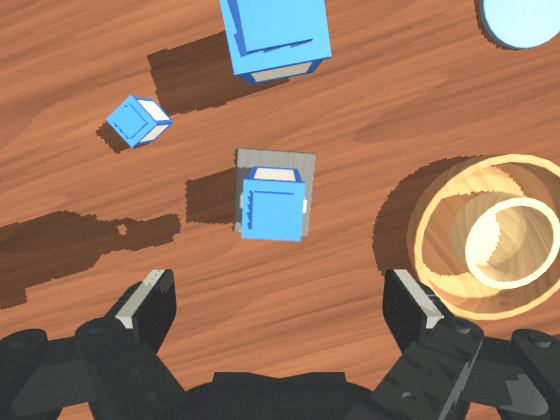

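```bash
python3 - <<'E'
from h import *
np.set_printoptions(precision=4,suppress=True)
p=viewer.get_image("wrist"); im=p["img"].astype(int)
def q(n,c,z):
    P=np.array([ray(p,u,z)[:2] for u in c]); print(n,P.mean(0),np.linalg.norm(np.roll(P,-1,0)-P,axis=1),[np.degrees(np.arctan2(*(P[(i+1)%4]-P[i])[::-1]))%90 for i in range(4)])
q("roof",[(243,181),(305.5,181),(301,241),(240.5,238.5)],.109)
# top-face mask
h=cv2.cvtColor(p["img"],cv2.COLOR_RGB2HSV); m=cv2.inRange(h,(98,100,120),(115,255,255)); m[:178]=0;m[246:]=0;m[:,:232]=0;m[:,312:]=0
c=max(cv2.findContours(m,cv2.RETR_EXTERNAL,cv2.CHAIN_APPROX_NONE)[0],key=cv2.contourArea); r=cv2.minAreaRect(c); print(r); q("rect",cv2.boxPoints(r),.109)
q("stand",[(238,148.5),(315.5,153),(311,215),(237,215)],.006)
print("large",ray(p,(413,240),.045),"small l",ray(p,(465,243),.058))
g=Rotation.from_quat(ctrl.sense()["tcp_rot"]).as_matrix(); print(g, ctrl.sense()["eef_pos"])
E
```

```text
roof [ 0.4601 -0.2298] [0.0467 0.0477 0.0474 0.0457] [np.float64(72.83921576732021), np.float64(69.77946574546435), np.float64(70.33599275976697), np.float64(68.80680373384664)]
((272.08282470703125, 207.68153381347656), (62.03187942504883, 61.31804656982422), 2.045408248901367)
rect [ 0.458  -0.2295] [0.0485 0.0462 0.0485 0.0485] [np.float64(69.20362295401657), np.float64(70.7697518317914), np.float64(71.9341003976326), np.float64(70.67903021242995)]
stand [ 0.4593 -0.2283] [0.0792 0.066  0.0794 0.0706] [np.float64(69.54367126751539), np.float64(70.2402754871653), np.float64(72.84385880504553), np.float64(70.20340727931608)]
large [ 0.5454 -0.1133  0.045 ] small l [ 0.5571 -0.0699  0.058 ]
[[-0.9555  0.2949 -0.0004]
 [ 0.2949  0.9555  0.0003]
 [ 0.0005  0.0002 -1.    ]] [ 0.4588 -0.2247  0.226 ]
```

```bash
python3 -m creep '[[[0,0,-0.022],[0.001,-0.003,-0.02],-1],[[0,0,-0.022],[0,-0.002,-0.02],-1],[[0,0,0],[0,0,-0.025],-1],[[0,0,0],[0,0,-0.025],-1],[[0,0,0],[0,0,-0.025],-1],[[0,0,0],[0,0,-0.025],-1],[[0,0,0],[0,0,-0.015],-1],[[0,0,0],[0,0,-0.008],-1],[[0,0,0],[0,0,0],-1],[[0,0,0],[0,0,0],0.1],[[0,0,0],[0,0,0],0.3],[[0,0,0],[0,0,0],1],[[0,0,0],[0,0,0],1],[[0,0,0],[0,0,0],1],[[0,0,0],[0,0,0],1],[[0,0,0],[0,0,0],1]]' 30
```

```text
time_s: 12.25
eef_pos: [0.4604, -0.231, 0.0646]
tcp_rot: [0.172, 0.985, -0.0, 0.001]
ft_force: [-0.2, 0.0, 7.0]
opening: 0.0422
gripper_force: 30.9
```

```bash
python3 -m creep '[[[0,0,0],[0,0,0.005],1],[[0,0,0],[0,0,0.01],1],[[0,0,0],[0,0,0.015],1],[[0,0,0],[0,0,0.02],1],[[0,0,0],[0,0,0.025],1],[[0,0,0],[0,0,0.025],1],[[0,0,0],[0,0,0.02],1],[[0,0,0],[0,0,0.01],1]]'
python3 -m creep '[[[0,0,0.0192],[0.0085,0.0275,0],1],[[0,0,0.0192],[0.0085,0.0275,0],1],[[0,0,0.0192],[0.0085,0.0275,0],1],[[0,0,0.0192],[0.0085,0.0275,0],1],[[0,0,0.0192],[0.0085,0.0275,0],1],[[0,0,0.0192],[0.0085,0.0275,0],1],[[0,0,0.0192],[0.0085,0.0275,0],1],[[0,0,0.0192],[0.0085,0.0275,0],1],[[0,0,0.0192],[0.0085,0.0275,0],1],[[0,0,0.0192],[0.0085,0.0275,0],1],[[0,0,0.0192],[0.0085,0.0275,0],1],[[0,0,0.0192],[0.0085,0.0275,0],1],[[0,0,0.0192],[0.0085,0.0275,0],1],[[0,0,0.0192],[0.0085,0.0275,0],1],[[0,0,0.0192],[0.0085,0.0275,0],1],[[0,0,0.0192],[0.0085,0.0275,0],1],[[0,0,0.0192],[0.0085,0.0275,0],1],[[0,0,0.0192],[0.0085,0.0275,0],1],[[0,0,0],[0,0,0],1],[[0,0,0],[0,0,0],1]]'
python3 -m creep '[[[0,0,0],[0,0,0],1],[[0,0,0],[0,0,0],1]]'
python3 - <<'E'
from h import *
p=viewer.get_image("wrist"); save(p,"w6.png"); print(p["origin"],p["rotation"])
E
```

```text
time_s: 12.92
eef_pos: [0.4602, -0.2309, 0.1967]
tcp_rot: [0.172, 0.985, -0.001, 0.002]
ft_force: [0.2, 0.1, -0.8]
opening: 0.0415
gripper_force: 30.5
time_s: 14.58
eef_pos: [0.6121, 0.2658, 0.1918]
tcp_rot: [-0.001, 1.0, -0.001, -0.001]
ft_force: [0.8, 0.2, -1.4]
opening: 0.0415
gripper_force: 30.9
time_s: 14.75
eef_pos: [0.6122, 0.2636, 0.1932]
tcp_rot: [0.0, 1.0, -0.0, -0.0]
ft_force: [-0.4, 0.1, -0.9]
opening: 0.0417
gripper_force: 30.9
[0.54321714 0.26400557 0.33594249] [-0.09710678 -0.09680773  0.70038981  0.70046603]
```

View pics/w6.png

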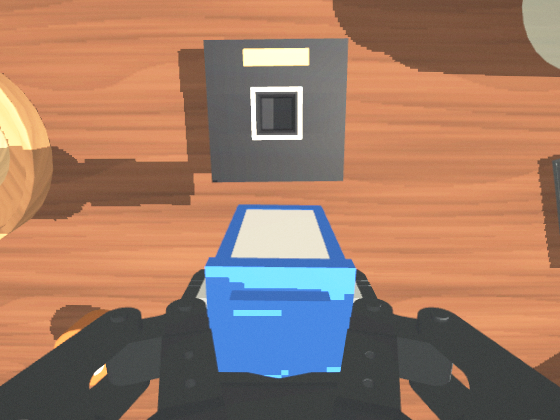

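```bash
python3 - <<'E'
from h import *
np.set_printoptions(precision=4,suppress=True)
p=viewer.get_image("wrist"); s=ctrl.sense(); print(s["eef_pos"])
g=cv2.cvtColor(p["img"],cv2.COLOR_RGB2GRAY); m=(g>200).astype(np.uint8); m[:76]=0;m[150:]=0;m[:,:230]=0;m[:,320:]=0
c=max(cv2.findContours(m,cv2.RETR_EXTERNAL,cv2.CHAIN_APPROX_NONE)[0],key=cv2.contourArea)
a=cv2.approxPolyDP(c,6,True)[:,0].astype(float); print(a.tolist()); ce=a.mean(0)
P=np.array([ray(p,u+0.5*np.sign(u-ce),.045)[:2] for u in a]); print("socket",P,P.mean(0))
b=p["img"].astype(int)
for u,z in [((239,206),.1566),((322,206),.1566),((205,259),.2306),((355,261),.2306),((208,268),.2376),((353,268),.2376)]: print(u,ray(p,u,z))
print(b[198:212,280].tolist()); print(b[254:274:1,300].tolist())
D=[(205,41),(348,39),(343.5,181),(211,182)]
Q=np.array([ray(p,u,.045)[:2] for u in D]);print("dock",Q,Q.mean(0))
E
```

```text
[0.6123 0.2634 0.1936]
[[251.0, 87.0], [252.0, 139.0], [301.0, 139.0], [302.0, 87.0]]
socket [[0.5228 0.2416]
 [0.5637 0.2415]
 [0.5637 0.2822]
 [0.5228 0.2823]] [0.5432 0.2619]
(239, 206) [0.5903 0.2428 0.1566]
(322, 206) [0.5903 0.2865 0.1566]
(205, 259) [0.5887 0.2399 0.2306]
(355, 261) [0.5894 0.2885 0.2306]
(208, 268) [0.5886 0.2422 0.2376]
(353, 268) [0.5886 0.2864 0.2376]
[[218, 143, 101], [218, 145, 102], [216, 144, 100], [211, 137, 97], [209, 136, 95], [210, 139, 98], [179, 131, 109], [103, 115, 171], [67, 114, 191], [64, 113, 190], [69, 121, 200], [142, 172, 215], [225, 221, 215], [236, 229, 210]]
[[237, 230, 211], [237, 229, 211], [237, 231, 212], [236, 230, 210], [160, 174, 200], [77, 120, 190], [62, 110, 189], [64, 113, 189], [66, 115, 190], [63, 109, 186], [64, 114, 189], [65, 114, 189], [63, 113, 189], [104, 192, 254], [125, 227, 255], [129, 232, 255], [128, 231, 255], [131, 233, 255], [130, 232, 255], [129, 232, 255]]
dock [[0.4896 0.2076]
 [0.4883 0.3164]
 [0.5979 0.318 ]
 [0.5987 0.2068]] [0.5436 0.2622]
```

```bash
python3 -m creep '[[[0,0,0],[-0.015,-0.002,0],1],[[0,0,0],[-0.02,0,0],1],[[0,0,0],[-0.02,0,0],1],[[0,0,0],[-0.013,0,0],1],[[0,0,0],[0,0,0],1],[[0,0,0],[0,0,-0.015],1],[[0,0,0],[0,0,-0.02],1],[[0,0,0],[0,0,-0.02],1],[[0,0,0],[0,0,-0.015],1],[[0,0,0],[0,0,-0.01],1],[[0,0,0],[0,0,-0.003],1],[[0,0,0],[0,0,0],1],[[0,0,0],[0,0,0],1],[[0,0,0],[0,0,0],1]]'
python3 - <<'E'
from h import *
print(ctrl.sense()["eef_pos"])
E
```

```text
time_s: 16.02
eef_pos: [0.5453, 0.2627, 0.1116]
tcp_rot: [-0.0, 1.0, 0.0, 0.001]
ft_force: [-0.9, 0.8, -0.8]
opening: 0.0419
gripper_force: 31.0
[0.54530447 0.26270306 0.11160375]
```

```bash
python3 -m creep '[[[0,0,0],[-0.001,-0.001,0],1],[[0,0,0],[0,0,-0.002],1],[[0,0,0],[0,0,-0.002],1],[[0,0,0],[0,0,-0.002],1],[[0,0,0],[0,0,-0.002],1],[[0,0,0],[0,0,-0.001],1],[[0,0,0],[0,0,-0.001],1],[[0,0,0],[0,0,-0.001],1],[[0,0,0],[0,0,0],1]]'; python3 -m creep '[[[0,0,0],[0,0,-0.001],1],[[0,0,0],[0,0,-0.001],1],[[0,0,0],[0,0,0],1]]'
```

```text
time_s: 16.77
eef_pos: [0.5436, 0.2615, 0.0991]
tcp_rot: [-0.0, 1.0, -0.0, 0.0]
ft_force: [1.9, 0.4, -2.6]
opening: 0.0417
gripper_force: 30.9
time_s: 17.02
eef_pos: [0.5436, 0.2615, 0.0972]
tcp_rot: [-0.0, 1.0, 0.0, 0.0]
ft_force: [1.8, 0.7, -1.1]
opening: 0.042
gripper_force: 30.9
```

```bash
python3 -m creep '[[[0,0,0],[0,0,-0.0015],1],[[0,0,0],[0,0,-0.0015],1],[[0,0,0],[0,0,-0.0015],1],[[0,0,0],[0,0,-0.0015],1],[[0,0,0],[0,0,-0.0015],1],[[0,0,0],[0,0,-0.0015],1],[[0,0,0],[0,0,-0.0015],1],[[0,0,0],[0,0,-0.001],1],[[0,0,0],[0,0,-0.001],1],[[0,0,0],[0,0,0],1]]'
```

```text
time_s: 17.85
eef_pos: [0.5436, 0.2615, 0.0846]
tcp_rot: [-0.0, 1.0, -0.0, 0.0]
ft_force: [2.2, 0.9, -2.2]
opening: 0.0421
gripper_force: 30.9
```

```bash
python3 -m creep '[[[0,0,0],[0,0,-0.001],1],[[0,0,0],[0,0,-0.001],1],[[0,0,0],[0,0,0],1]]'; python3 -m creep '[[[0,0,0],[0,0,-0.0007],1],[[0,0,0],[0,0,0],1]]'
```

```text
time_s: 18.1
eef_pos: [0.5436, 0.2615, 0.0827]
tcp_rot: [-0.0, 1.0, -0.0, 0.0]
ft_force: [2.2, 0.5, -1.9]
opening: 0.0416
gripper_force: 30.9
time_s: 18.27
eef_pos: [0.5436, 0.2615, 0.0821]
tcp_rot: [-0.0, 1.0, 0.0, 0.0]
ft_force: [2.1, -0.4, -0.7]
opening: 0.0417
gripper_force: 31.0
```

```bash
python3 -m creep '[[[0,0,0],[0,0,-0.0007],1],[[0,0,0],[0,0,0],1]]'; python3 -m creep '[[[0,0,0],[0,0,-0.0007],1],[[0,0,0],[0,0,0],1]]'
```

```text
time_s: 18.43
eef_pos: [0.5436, 0.2615, 0.0817]
tcp_rot: [-0.0, 1.0, 0.0, 0.0]
ft_force: [2.0, -0.0, 1.6]
opening: 0.0418
gripper_force: 31.1
time_s: 18.6
eef_pos: [0.5437, 0.2615, 0.0817]
tcp_rot: [-0.0, 1.0, 0.0, 0.001]
ft_force: [0.3, -1.0, 5.7]
opening: 0.0417
gripper_force: 31.6
```

Home (TCP 0.0817 vs the expected 0.0816, contact felt). Next I release, retreat straight up and look.

```bash
python3 -m creep '[[[0,0,0],[0,0,0],0],[[0,0,0],[0,0,0],-0.3],[[0,0,0],[0,0,0],-1],[[0,0,0],[0,0,0],-1],[[0,0,0],[0,0,0],-1],[[0,0,0],[0,0,0],-1],[[0,0,0],[0,0,0.01],-1],[[0,0,0],[0,0,0.02],-1],[[0,0,0],[0,0,0.03],-1],[[0,0,0],[0,0,0.03],-1],[[0,0,0],[0,0,0.03],-1],[[0,0,0],[0,0,0.02],-1],[[0,0,0],[-0.02,0,0.01],-1],[[0,0,0],[-0.04,0,0],-1],[[0,0,0],[-0.04,0,0],-1],[[0,0,0],[-0.04,0,0],-1],[[0,0,0],[-0.04,0,0],-1],[[0,0,0],[0,0,0],-1],[[0,0,0],[0,0,0],-1],[[0,0,0],[0,0,0],-1]]'
python3 - <<'E'
from h import *
p=viewer.get_image("top"); s=viewer.get_image("scene")
f=lambda p,a,b,w,h: cv2.resize(np.ascontiguousarray(p["img"][b:b+h,a:a+w,::-1]),(400,300),interpolation=cv2.INTER_CUBIC)
im=np.vstack([np.hstack([f(p,190,178,72,54),f(p,280,160,96,72)]),np.hstack([f(s,280,145,80,60),f(s,170,185,100,75)])])
cv2.imwrite("pics/c2.png",im)
E
```

```text
time_s: 20.27
eef_pos: [0.3637, 0.2618, 0.2317]
tcp_rot: [-0.001, 1.0, 0.001, 0.001]
ft_force: [0.2, 0.2, 0.4]
opening: 0.0853
gripper_force: 0.0
```

View pics/c2.png

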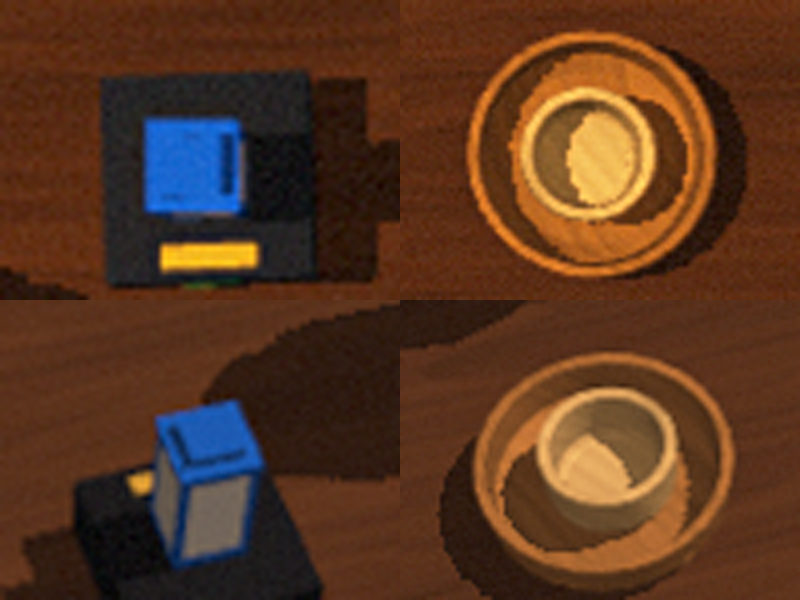

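The crop shows the lantern seated flush on the dock and the small bowl upright and centred in the large one, about 2–3 mm off. The gripper is clear, so I'm handing in.

```bash
python3 -c "
from cell import ctrl
print(ctrl.close_job())"
```

```text
the job is handed in; nothing more can be done
None
```

I've handed in the job: the last pictures show the small bowl nested upright in the large bowl about 2–3 mm off centre, and the middle-sized lantern plugged fully home in the dock and released. The hand-in returned no verdict.

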